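Snap down the row of tube caps

ROBOT

A 6-joint arm with a two-finger parallel gripper is mounted at the origin on the work surface. World frame = base frame: x ahead of the robot, y to its left, z up, the work surface at z = 0. Lengths are in m, angles in degrees, forces in N, time in s.
With the tool pointing down it reaches from about 0.375 to 0.9 m from the base axis. Payload 3.1 kg.
Tool frame: the origin (TCP) lies at the very end of the fingers, on their centre line; the grasp point (between the pads) lies 19 mm behind it (bot.tcp_to_grasp is the distance from the TCP to the grasp point, in m); z points along the fingers, y is the line along which they close (so a half turn about z gives the same grasp; the last joint's range is limited). The gripper opens to 87 mm and grips with 3 to 60 N. Pads are 19 mm wide; open, the fingers measure 117 mm over their backs; the gripper's body (75 mm by 190 mm) begins 51 mm behind the grasp point.
Start: joints at [55.147, 30.224, 82.088, -0, 67.689, -10.227], TCP at [0.26, 0.568, 0.223] pointing down, gripper open.
Joint ranges: [-176.69, 176.69], [-43.24, 126.21], [12.49, 139.97], [-82, 262], [0, 151.66], [-163.58, 163.58]. Speed limits (degrees/s): [159.86, 159.86, 180, 180, 180, 180].

INTERFACE

Orientations are given as a 3x3 rotation matrix whose columns are the frame's x, y, z axes.
In Python, from rig import telemetry, capture, camera_info, job, bot gives the robot as it stands. The module is installed in compiled form; this text tells all that it offers.
- The arm moves only by the tool carry_out, never from a script. Its argument "deltas" is a list that holds one entry, the list of rows, each a list of 7 numbers: the shift along the tool's x, y, z scaled (see below), then the turn, a rotation vector about the tool's x, y, z scaled (see below), then the closure, from -1 (fully open) to 1 (shut). In form: [[[dx, dy, dz, ax, ay, az, claw], ...]]. A call has exactly 10 rows; each row is the pose to reach, as a shift and turn from the pose commanded when the call began, along the tool's axes at that moment, turning the shorter way round; what a row does not reach only later rows make up. The controller multiplies each number of a shift by 15 cm and each number of a turn by 360 degrees. A row lasts 1/12 s, in which the tool goes at most 41.7 mm and 7.16 degrees, less where a joint would pass 70% of its speed; a pose out of reach is approached as far as the arm can. A call with a number of a shift or a turn outside -1 to 1 is refused whole. A call with a gripper value outside its range is refused whole. The fingers move at their own pace and stop on an object; the grip force is fixed at half the most. Time passes only in rows, so rows that repeat a pose let the fingers close, or fill a call up. It gives the time, the measured TCP pose, the force, the opening and the grip force at its end, in the units of the state.
- telemetry.read_state(): the state, without advancing time (a new reading comes with each control period).
- capture(name): name is "scene" or "top" or "wrist"; returns the picture (420x560x3 uint8, red, green, blue); there is no depth.
- camera_info(name): a dict with "mtx" (3x3 intrinsics, pixels), "cam_to_world" (4x4, takes a point from camera to world coordinates); the wrist camera has in their place "T_tool_cam" (4x4, takes a point from camera to tool coordinates, whose origin is the TCP and whose axes are the flange's). Camera axes: x right, y down, z forward; pixel columns grow to the right and rows downward; lengths in m; the calibration is good to about 2 mm. A picture is of the moment at which its call begins: read the wrist's pose just before it. camera_info takes no time and is no camera call.
- job.hand_in(): hands the job in; it is judged then, once.
The state is a dict: "time_s": time; "joint_positions": joint angles; "qvel": joint speeds; "tau": joint torques, N m; "position": TCP position; "tcp_rot": TCP orientation; "force": force on the tool from outside, world axes, zero at the start; "moment": the same for the moment, N m; "opening": opening from 0.0 (shut) to 1.0 (fully open); "grasp_force": force on a finger pad.
Only numpy, scipy, OpenCV 4.12 (cv2) and the standard library are available. Lean on these libraries where they do the work, as an engineer would, in place of code of your own. Each camera call takes 0.05 s, during which the arm holds its last target. There are 200 camera calls.

TASK

Follow the row of five domed white snap caps on the yellow tube rack with closed fingertips, from the end with the flat carrying tongue to the plain end, pressing each cap gently straight down until it is fully home, one after another in order. Stay close over the row from the first cap to the last, rising only a little to clear the next cap. The rack is loose: do not shove, tip or lift it, and leave the vials in it and the other things on the bench alone.

Things in the scene. Friction and masses are not known exactly. Their poses are not given: they have to be found in the camera images.
- rack: Loose yellow rack, 0.9 kg, at any yaw; slides under some 5 N sideways. Origin: underside centre; z up, y along it. Block x -44..+6, y -80..+80, top z 55 mm. Flat carrying tongue at the +y end only (to y 112, x -44..+6, z 38..50). White snap caps in a row along x -22. Trough of five open cells x +6..+38, y -67..+67, 45 mm high; vials stand in three.
- cap1_top (a point): Top of the dome of the first (at the tongue end) snap cap, counted from the tongue: on the cap, at rack x -22 mm, y +60 mm. The cap is a white dome 19 mm across and 8 mm tall; its top is 73 mm above the bench when fully up and 68 mm when fully home. Caps stand 30 mm apart.
- cap1 (a joint): How far the first (at the tongue end) snap cap is pushed down, m: 0 fully up, 0.005 fully home on its tube's mouth (stop). Starts 0 to 0.0015. It moves straight down under about 4 N, with slight drag, and stays where it is left. Once the cap is home, tube and cap together yield on a spring from 6 N on, 4 N per mm, up to 4 mm, and come back up. It cannot be pulled off.
- cap2_top (a point): Top of the dome of the second snap cap, counted from the tongue: on the cap, at rack x -22 mm, y +30 mm. The cap is a white dome 19 mm across and 8 mm tall; its top is 73 mm above the bench when fully up and 68 mm when fully home. Caps stand 30 mm apart.
- cap2 (a joint): How far the second snap cap is pushed down, m: 0 fully up, 0.005 fully home on its tube's mouth (stop). Starts 0 to 0.0015. It moves straight down under about 4 N, with slight drag, and stays where it is left. Once the cap is home, tube and cap together yield on a spring from 6 N on, 4 N per mm, up to 4 mm, and come back up. It cannot be pulled off.
- cap3_top (a point): Top of the dome of the third snap cap, counted from the tongue: on the cap, at rack x -22 mm, y +0 mm. The cap is a white dome 19 mm across and 8 mm tall; its top is 73 mm above the bench when fully up and 68 mm when fully home. Caps stand 30 mm apart.
- cap3 (a joint): How far the third snap cap is pushed down, m: 0 fully up, 0.005 fully home on its tube's mouth (stop). Starts 0 to 0.0015. It moves straight down under about 4 N, with slight drag, and stays where it is left. Once the cap is home, tube and cap together yield on a spring from 6 N on, 4 N per mm, up to 4 mm, and come back up. It cannot be pulled off.
- cap4_top (a point): Top of the dome of the fourth snap cap, counted from the tongue: on the cap, at rack x -22 mm, y -30 mm. The cap is a white dome 19 mm across and 8 mm tall; its top is 73 mm above the bench when fully up and 68 mm when fully home. Caps stand 30 mm apart.
- cap4 (a joint): How far the fourth snap cap is pushed down, m: 0 fully up, 0.005 fully home on its tube's mouth (stop). Starts 0 to 0.0015. It moves straight down under about 4 N, with slight drag, and stays where it is left. Once the cap is home, tube and cap together yield on a spring from 6 N on, 4 N per mm, up to 4 mm, and come back up. It cannot be pulled off.
- cap5_top (a point): Top of the dome of the fifth (last) snap cap, counted from the tongue: on the cap, at rack x -22 mm, y -60 mm. The cap is a white dome 19 mm across and 8 mm tall; its top is 73 mm above the bench when fully up and 68 mm when fully home. Caps stand 30 mm apart.
- cap5 (a joint): How far the fifth (last) snap cap is pushed down, m: 0 fully up, 0.005 fully home on its tube's mouth (stop). Starts 0 to 0.0015. It moves straight down under about 4 N, with slight drag, and stays where it is left. Once the cap is home, tube and cap together yield on a spring from 6 N on, 4 N per mm, up to 4 mm, and come back up. It cannot be pulled off.
- vial1: Loose amber vial with flat black cap, 19 mm across, 70 mm tall, standing in a cell of the rack's trough at rack x +22, y +52 mm; its top is 75 mm above the bench. Origin: underside centre. Leave alone.
- vial2: Loose amber vial with flat black cap, 19 mm across, 70 mm tall, standing in a cell of the rack's trough at rack x +22, y +0 mm; its top is 75 mm above the bench. Origin: underside centre. Leave alone.
- vial3: Loose amber vial with flat black cap, 19 mm across, 70 mm tall, standing in a cell of the rack's trough at rack x +22, y -52 mm; its top is 75 mm above the bench. Origin: underside centre. Leave alone.
- jar: Loose white-capped jar, 36 mm across, 55 mm tall, on the bench beside the cap row of the rack, about 80 mm from that row. Origin: underside centre. Leave alone.
- tipbox: Loose open red box with cells, 85 x 120 x 50 mm, on the left. Origin: underside centre. Leave alone.
- wash: Loose bottle, 60 mm across, 150 mm tall, on the right. Origin: underside centre. Leave alone.
- beaker: Loose open glass beaker, 70 mm across, 80 mm tall, on the right. Origin: underside centre. Leave alone.
- marker: Loose black marker, 12 mm thick, 132 mm long, lying on the left, nearer the robot than the red box. Origin: on its underside, mid-length. Leave alone.

How it is judged:
By the outcome, as a careful person would: the job done as asked, in the order asked, and still so for the second after the job is handed in, with the robot touching nothing.
It also fails if it takes over 48 s, if anything falls off the work surface, if the arm or the gripper's body presses on something with over 40 N, if the wrist force passes 120 N, or if a joint passes its speed limit or range.

## Working session

There is one attempt and no reset: what is moved stays moved. The work goes in short steps, Python scripts to look and compute and a tool call to move; the robot and the scene stay as the last step left them, time stands still between calls to the robot, and variables do not carry over. Pictures are saved under pics/ and viewed, at most 10 in all, crops included, and the job is handed in when it is done.

Besides the shell and the picture viewer there is one more tool, called after "Request:" by a JSON object that holds its "method" and its "body", one argument or row to a line. carry_out: Moves the arm, as the interface text tells. Its arguments: {"type":"object","properties":{"deltas":{"type":"array","items":{"type":"array","items":{"type":"array","items":{"type":"number"}}}}},"required":["deltas"]}

```bash
mkdir -p pics; python3 - <<'E'
from rig import *
import cv2,numpy as np
s=telemetry.read_state();print({k:np.round(v,3).tolist() for k,v in s.items()})
for n in ("top","scene"):
    im=capture(n);cv2.imwrite(f"pics/{n}0.png",im[:,:,::-1]);c=camera_info(n);print(n,np.round(c["mtx"],1).tolist(),np.round(c["cam_to_world"],3).tolist())
print(camera_info("wrist"))
E
```

```text
{'time_s': 0.0, 'joint_positions': [55.146, 30.279, 82.157, 0.002, 67.689, -10.228], 'qvel': [0.014, -0.018, -0.015, -0.024, -0.049, -0.033], 'tau': [-0.001, -44.005, -17.659, 0.063, 0.058, -0.0], 'position': [0.26, 0.568, 0.222], 'tcp_rot': [[-0.909, 0.417, -0.001], [0.417, 0.909, -0.002], [0.0, -0.002, -1.0]], 'force': [0.474, 0.124, -0.236], 'moment': [0.043, -0.01, -0.021], 'grasp_force': 0.0, 'opening': 0.999}
top [[431.7, 0.0, 292.7], [0.0, 431.7, 213.5], [0.0, 0.0, 1.0]] [[-0.019, -0.984, 0.177, 0.375], [-1.0, 0.017, -0.012, -0.003], [0.009, -0.178, -0.984, 1.061], [0.0, 0.0, 0.0, 1.0]]
scene [[545.3, 0.0, 282.4], [0.0, 545.3, 208.6], [0.0, 0.0, 1.0]] [[-0.346, 0.485, -0.803, 1.518], [0.938, 0.163, -0.306, 0.372], [-0.018, -0.859, -0.512, 0.687], [0.0, 0.0, 0.0, 1.0]]
{'mtx': array([[362.83651906,   0.        , 277.56208893],
       [  0.        , 362.83651906, 212.91340355],
       [  0.        ,   0.        ,   1.        ]]), 'T_tool_cam': array([[ 1.12486376e-03, -9.55749975e-01, -2.94178042e-01,
         8.12121635e-02],
       [ 9.99998718e-01,  1.41034523e-03, -7.58299638e-04,
        -4.23571184e-04],
       [ 1.13963746e-03, -2.94176812e-01,  9.55750336e-01,
        -1.62095793e-01],
       [ 0.00000000e+00,  0.00000000e+00,  0.00000000e+00,
         1.00000000e+00]])}
```

View pics/top0.png

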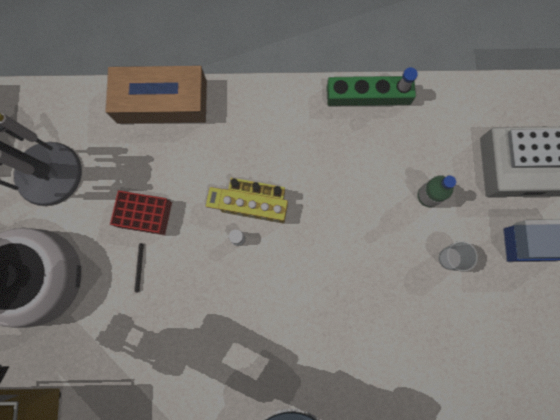

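View pics/scene0.png

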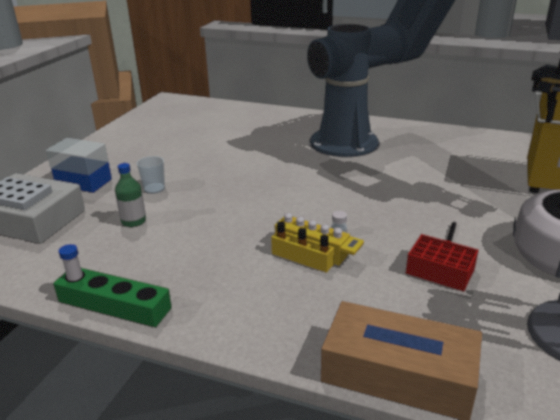

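The top view shows the rack centred near (248,202), with its tongue at the left (213,198). The five white caps run from (227,200) to (277,209), and the trough is on the upper (+x) side. The jar is at (237,237).

```bash
cat > h.py <<'E'
from rig import *
import cv2,numpy as np
def ray(uv,K,T,z):
    d=T[:3,:3]@np.linalg.solve(K,[uv[0],uv[1],1.]);o=T[:3,3];return o+d*(z-o[2])/d[2]
def wristT(s):
    T=np.eye(4);T[:3,:3]=s["tcp_rot"];T[:3,3]=s["position"];return T@camera_info("wrist")["T_tool_cam"]
def blobs(im,lo,hi,a0,a1,roi=None):
    m=cv2.inRange(cv2.cvtColor(im,cv2.COLOR_RGB2HSV),lo,hi)
    if roi is not None: m&=roi
    n,l,st,c=cv2.connectedComponentsWithStats(m)
    return m,[(c[i],st[i]) for i in range(1,n) if a0<=st[i,4]<=a1]
def yhull(im):
    m,b=blobs(im,(20,120,60),(35,255,255),200,10**6)
    m=cv2.morphologyEx(m,cv2.MORPH_OPEN,np.ones((3,3),np.uint8))
    cs=cv2.findContours(m,cv2.RETR_EXTERNAL,2)[0];c=max(cs,key=cv2.contourArea)
    r=np.zeros_like(m);cv2.fillConvexPoly(r,cv2.convexHull(c),255);return r
E
python3 - <<'E'
from h import *
im=cv2.imread("pics/top0.png")[:,:,::-1].copy();c=camera_info("top")
roi=yhull(im);m,b=blobs(im,(0,0,130),(180,90,255),10,200,roi)
P=[]
for q,st in sorted(b,key=lambda t:t[0][0]):
    p=ray(q,c["mtx"],c["cam_to_world"],.070);P.append(p);print(q.round(1),st,p.round(4))
P=np.array(P);print(np.linalg.norm(np.diff(P,axis=0),axis=1))
cv2.imwrite("pics/z.png",cv2.resize(im[160:260,180:310],None,fx=6,fy=6)[:,:,::-1])
E
```

```text
[225.9 199.3] [223 196   7   8  41] [0.5899 0.1412 0.07  ]
[238.6 201.7] [235 198   8   8  41] [0.5837 0.1113 0.07  ]
[251.  203.6] [248 200   7   8  42] [0.5786 0.0824 0.07  ]
[263.8 206. ] [261 203   7   7  41] [0.5724 0.0526 0.07  ]
[276.4 208.1] [273 205   7   8  42] [0.5669 0.0232 0.07  ]
[0.0304497  0.02943559 0.03037452 0.02994933]
```

Request:
{"method": "carry_out", "body": {
  "deltas": [
    [[-0.04,-0.025,0,0,0,0,1],[-0.12,-0.075,0,0,0,0,1],[-0.22,-0.138,0,0,0,0,1],[-0.32,-0.2,0,0,0,0,1],[-0.42,-0.264,0,0,0,0,1],[-0.52,-0.327,0,0,0,0,1],[-0.62,-0.39,0,0,0,0,1],[-0.72,-0.452,0,0,0,0,1],[-0.82,-0.515,0,0,0,0,1],[-0.92,-0.578,0,0,0,0,1]]
  ]
}}

```text
time_s: 0.93
position: [0.3504, 0.4297, 0.2225]
tcp_rot: [[-0.909, 0.417, -0.0], [0.417, 0.909, -0.001], [-0.0, -0.001, -1.0]]
force: [0.6, -0.2, 0.4]
opening: 0.328
grasp_force: 0.0
```

Request:
{"method": "carry_out", "body": {
  "deltas": [
    [[-0.1,-0.063,0,0,0,0,1],[-0.2,-0.125,0,0,0,0,1],[-0.3,-0.188,0,0,0,0,1],[-0.4,-0.25,0,0,0,0,1],[-0.5,-0.313,0,0,0,0,1],[-0.6,-0.376,0,0,0,0,1],[-0.7,-0.44,0,0,0,0,1],[-0.8,-0.503,0,0,0,0,1],[-0.9,-0.566,0,0,0,0,1],[-1,-0.628,0,0,0,0,1]]
  ]
}}

```text
time_s: 1.77
position: [0.4471, 0.2816, 0.2225]
tcp_rot: [[-0.909, 0.417, -0.0], [0.417, 0.909, -0.001], [0.0, -0.001, -1.0]]
force: [-0.5, -0.2, -0.5]
opening: 0.004
grasp_force: 0.0
```

Request:
{"method": "carry_out", "body": {
  "deltas": [
    [[-0.1,-0.063,0.015,0,0,-0.004,1],[-0.2,-0.125,0.03,0,0,-0.008,1],[-0.3,-0.188,0.045,0,0,-0.012,1],[-0.4,-0.25,0.06,0,0,-0.016,1],[-0.5,-0.313,0.075,0,0,-0.02,1],[-0.6,-0.376,0.09,0,0,-0.024,1],[-0.7,-0.44,0.105,0,0,-0.028,1],[-0.8,-0.503,0.12,0,0,-0.032,1],[-0.87,-0.55,0.135,0,0,-0.036,1],[-0.91,-0.57,0.15,0,0,-0.038,1]]
  ]
}}

```text
time_s: 2.6
position: [0.5358, 0.1465, 0.1999]
tcp_rot: [[-0.982, 0.191, 0.0], [0.191, 0.982, -0.001], [-0.0, -0.001, -1.0]]
force: [-0.3, -0.2, 0.2]
opening: 0.008
grasp_force: 0.0
```

```bash
cat > w.py <<'E'
from h import *
import sys
s=telemetry.read_state();im=capture("wrist");s2=telemetry.read_state()
print(np.array(s["position"]).round(4),np.array(s2["position"]).round(4),np.abs(s["qvel"]).max())
cv2.imwrite(f"pics/w{sys.argv[1]}.png",im[:,:,::-1])
K=camera_info("wrist")["mtx"];T=wristT(s)
roi=yhull(im);m,b=blobs(im,(0,0,120),(180,90,255),100,5000,roi)
P=[]
for q,st in sorted(b,key=lambda t:t[0][0]):
    p=ray(q,K,T,.069);P.append(p);print(q.round(1),st,p.round(4))
P=np.array(P);print(np.linalg.norm(np.diff(P,axis=0),axis=1))
E
python3 w.py 1
```

```text
[0.5358 0.1465 0.1999] [0.5362 0.1463 0.1995] 13.569759806274444
[145.6 260.2] [136 249  21  22 302] [0.5651 0.0217 0.069 ]
[179.3 260.8] [171 250  18  21 278] [0.5713 0.0507 0.069 ]
[214.7 260.1] [204 249  22  23 369] [0.5765 0.0815 0.069 ]
[248.1 260. ] [238 249  20  22 340] [0.5821 0.1104 0.069 ]
[312.1 225.5] [300 218  33  12 182] [0.561 0.171 0.069]
[0.02970375 0.03121582 0.02947266 0.06406976]
```

View pics/w1.png

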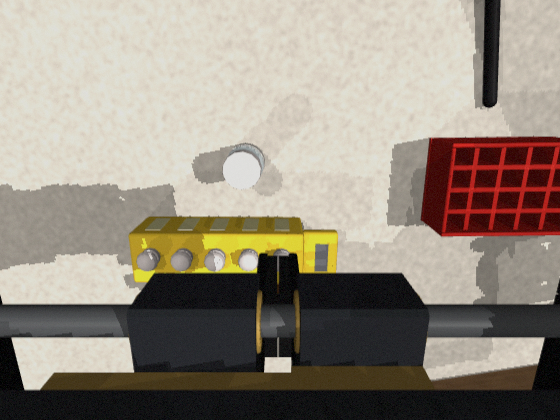

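The wrist view shows the tongue at the right (322,258), caps 2–5 from (248,260) to (146,260), and cap 1 hidden behind the fingers. Cap positions agree with the top view to about 2 mm, so I'll use the average. That puts cap 1 near (0.589, 0.141), with the row along tool y. Next I move above cap 1.

Request:
{"method": "carry_out", "body": {
  "deltas": [
    [[-0.05,0.005,0.08,0,0,0,1],[-0.11,0.01,0.18,0,0,0,1],[-0.17,0.015,0.29,0,0,0,1],[-0.23,0.02,0.4,0,0,0,1],[-0.28,0.026,0.5,0,0,0,1],[-0.32,0.03,0.6,0,0,0,1],[-0.345,0.032,0.67,0,0,0,1],[-0.353,0.032,0.71,0,0,0,1],[-0.353,0.032,0.73,0,0,0,1],[-0.353,0.032,0.73,0,0,0,1]]
  ]
}}

```text
time_s: 3.48
position: [0.5874, 0.144, 0.0899]
tcp_rot: [[-0.982, 0.19, -0.002], [0.19, 0.982, -0.0], [0.002, -0.0, -1.0]]
force: [0.1, -0.1, 0.4]
opening: 0.001
grasp_force: 0.0
```

```bash
python3 w.py 2; python3 -c "
from rig import *;print(telemetry.read_state())"
```

```text
[0.5874 0.144  0.0899] [0.5878 0.144  0.0906] 1.3905666950348108
[ 52.8 259.5] [ 37 241  39  35 738] [0.5657 0.0219 0.069 ]
[ 64.8 296.5] [ 49 293  26  11 147] [0.5887 0.0201 0.069 ]
[107.3 259.6] [ 93 242  35  34 722] [0.5714 0.0513 0.069 ]
[160.4 259.6] [146 242  30  32 639] [0.5769 0.0799 0.069 ]
[215. 259.] [202 243  29  29 613] [0.5822 0.1095 0.069 ]
[265.4 251.4] [254 243  25  23 172] [0.583  0.1376 0.069 ]
[318.6 206.6] [300 198  51  14 351] [0.5633 0.17   0.069 ]
[0.02302264 0.03559223 0.02919065 0.0300227  0.02811617 0.03790273]
{'time_s': 3.5333, 'joint_positions': array([ 3.19332770e+00,  3.85588391e+01,  9.11380688e+01,  3.78314212e-03,
        5.03328726e+01, -7.58774026e+01]), 'qvel': array([-0.07794675, -0.99801572, -0.41209623,  0.05564075,  0.01850012,
       -0.07010422]), 'tau': array([-5.76381886e-02, -4.44987023e+01, -1.24921569e+01, -1.47210667e-02,
        7.26422598e-02,  5.97910785e-04]), 'position': array([0.58775304, 0.14398001, 0.09055399]), 'tcp_rot': array([[-9.81853855e-01,  1.89638431e-01, -5.21791401e-04],
       [ 1.89638445e-01,  9.81853991e-01,  2.17936523e-05],
       [ 5.16455883e-04, -7.75535284e-05, -9.99999864e-01]]), 'force': array([-0.35240742,  0.17623313, -0.16661582]), 'moment': array([ 0.04585425, -0.06389303, -0.02601327]), 'grasp_force': 0.0, 'opening': 0.004035463854167893}
```

View pics/w2.png

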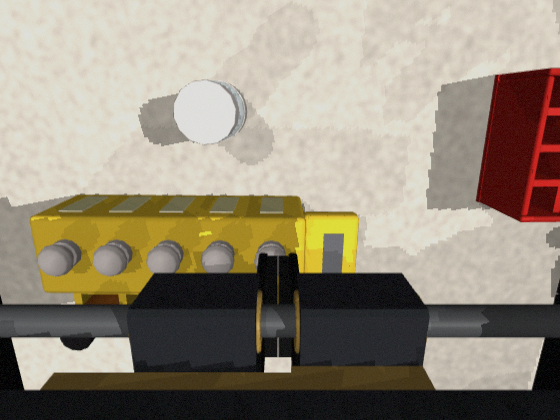

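Wrist view: cap 2 is at (217,258) and cap 5 at (57,259); the fingers are over cap 1. The wrist and top fits together put cap 1 at (0.5888, 0.140). I'll trim to that and start pressing.

Request:
{"method": "carry_out", "body": {
  "deltas": [
    [[-0.006,-0.012,0,0,0,0,1],[-0.012,-0.025,0,0,0,0,1],[-0.012,-0.025,0.01,0,0,0,1],[-0.012,-0.025,0.035,0,0,0,1],[-0.012,-0.025,0.06,0,0,0,1],[-0.012,-0.025,0.085,0,0,0,1],[-0.012,-0.025,0.105,0,0,0,1],[-0.012,-0.025,0.12,0,0,0,1],[-0.012,-0.025,0.13,0,0,0,1],[-0.012,-0.025,0.137,0,0,0,1]]
  ]
}}

```text
time_s: 4.37
position: [0.589, 0.1397, 0.0701]
tcp_rot: [[-0.982, 0.19, -0.001], [0.19, 0.982, -0.0], [0.001, -0.0, -1.0]]
force: [-1.5, -0.9, 5.4]
opening: 0.003
grasp_force: 2.0
```

Request:
{"method": "carry_out", "body": {
  "deltas": [
    [[0,0,0.003,0,0,0,1],[0,0,0.006,0,0,0,1],[0,0,0.009,0,0,0,1],[0,0,0.012,0,0,0,1],[0,0,0.015,0,0,0,1],[0,0,0.018,0,0,0,1],[0,0,0.021,0,0,0,1],[0,0,0.021,0,0,0,1],[0,0,0.021,0,0,0,1],[0,0,0.021,0,0,0,1]]
  ]
}}

```text
time_s: 5.2
position: [0.589, 0.1397, 0.0674]
tcp_rot: [[-0.982, 0.19, -0.0], [0.19, 0.982, -0.0], [0.0, -0.0, -1.0]]
force: [-3.2, -0.6, 8.2]
opening: 0.003
grasp_force: 3.6
```

Cap 1 is home: 8.2 N at z 67.4 mm, which matches the spring. Next is cap 2.

Request:
{"method": "carry_out", "body": {
  "deltas": [
    [[0,0,-0.025,0,0,0,1],[0,0,-0.055,0,0,0,1],[0,0,-0.075,0,0,0,1],[-0.002,-0.02,-0.075,0,0,0,1],[-0.005,-0.07,-0.075,0,0,0,1],[-0.007,-0.12,-0.075,0,0,0,1],[-0.007,-0.165,-0.075,0,0,0,1],[-0.007,-0.19,-0.075,0,0,0,1],[-0.007,-0.2,-0.075,0,0,0,1],[-0.007,-0.2,-0.075,0,0,0,1]]
  ]
}}

```text
time_s: 6.03
position: [0.5844, 0.1094, 0.078]
tcp_rot: [[-0.982, 0.191, -0.0], [0.191, 0.982, 0.0], [0.0, -0.0, -1.0]]
force: [0.2, 0.1, 1.0]
opening: 0.003
grasp_force: 0.0
```

Request:
{"method": "carry_out", "body": {
  "deltas": [
    [[0,0,0.01,0,0,0,1],[0,0,0.02,0,0,0,1],[0,0,0.03,0,0,0,1],[0,0,0.04,0,0,0,1],[0,0,0.05,0,0,0,1],[0,0,0.058,0,0,0,1],[0,0,0.065,0,0,0,1],[0,0,0.07,0,0,0,1],[0,0,0.073,0,0,0,1],[0,0,0.075,0,0,0,1]]
  ]
}}

```text
time_s: 6.87
position: [0.5846, 0.1103, 0.0674]
tcp_rot: [[-0.982, 0.19, 0.0], [0.19, 0.982, 0.0], [-0.0, 0.0, -1.0]]
force: [-2.4, 1.0, 7.8]
opening: 0.009
grasp_force: 3.7
```

Cap 2 is home. On to cap 3.

Request:
{"method": "carry_out", "body": {
  "deltas": [
    [[0,0,-0.025,0,0,0,1],[0,0,-0.055,0,0,0,1],[0,0,-0.075,0,0,0,1],[0.002,-0.02,-0.075,0,0,0,1],[0.003,-0.07,-0.075,0,0,0,1],[0.004,-0.12,-0.075,0,0,0,1],[0.004,-0.165,-0.075,0,0,0,1],[0.004,-0.19,-0.075,0,0,0,1],[0.004,-0.2,-0.075,0,0,0,1],[0.004,-0.2,-0.075,0,0,0,1]]
  ]
}}

```text
time_s: 7.7
position: [0.5782, 0.08, 0.078]
tcp_rot: [[-0.982, 0.191, -0.0], [0.191, 0.982, 0.0], [0.0, -0.0, -1.0]]
force: [0.6, 0.8, -0.2]
opening: 0.006
grasp_force: 0.0
```

Request:
{"method": "carry_out", "body": {
  "deltas": [
    [[0,0,0.01,0,0,0,1],[0,0,0.02,0,0,0,1],[0,0,0.03,0,0,0,1],[0,0,0.04,0,0,0,1],[0,0,0.05,0,0,0,1],[0,0,0.058,0,0,0,1],[0,0,0.065,0,0,0,1],[0,0,0.07,0,0,0,1],[0,0,0.073,0,0,0,1],[0,0,0.076,0,0,0,1]]
  ]
}}

```text
time_s: 8.53
position: [0.5783, 0.081, 0.0672]
tcp_rot: [[-0.982, 0.19, 0.0], [0.19, 0.982, 0.0], [-0.0, 0.0, -1.0]]
force: [-1.3, 0.2, 8.6]
opening: 0.005
grasp_force: 4.0
```

Cap 3 is home. On to cap 4.

Request:
{"method": "carry_out", "body": {
  "deltas": [
    [[0,0,-0.025,0,0,0,1],[0,0,-0.055,0,0,0,1],[0,0,-0.075,0,0,0,1],[0,-0.02,-0.075,0,0,0,1],[0,-0.07,-0.075,0,0,0,1],[0,-0.12,-0.075,0,0,0,1],[0,-0.165,-0.075,0,0,0,1],[0,-0.19,-0.075,0,0,0,1],[0,-0.2,-0.075,0,0,0,1],[0,-0.2,-0.075,0,0,0,1]]
  ]
}}

```text
time_s: 9.37
position: [0.5725, 0.0506, 0.0779]
tcp_rot: [[-0.982, 0.191, -0.0], [0.191, 0.982, 0.0], [0.0, -0.0, -1.0]]
force: [0.4, -0.7, 0.4]
opening: 0.005
grasp_force: 0.0
```

Request:
{"method": "carry_out", "body": {
  "deltas": [
    [[0,0,0.01,0,0,0,1],[0,0,0.02,0,0,0,1],[0,0,0.03,0,0,0,1],[0,0,0.04,0,0,0,1],[0,0,0.05,0,0,0,1],[0,0,0.058,0,0,0,1],[0,0,0.065,0,0,0,1],[0,0,0.07,0,0,0,1],[0,0,0.073,0,0,0,1],[0,0,0.075,0,0,0,1]]
  ]
}}

```text
time_s: 10.2
position: [0.5726, 0.0515, 0.0672]
tcp_rot: [[-0.982, 0.19, 0.0], [0.19, 0.982, 0.0], [-0.0, 0.0, -1.0]]
force: [-1.9, 1.0, 8.0]
opening: 0.006
grasp_force: 4.0
```

Cap 4 is home. Now cap 5, the last one.

Request:
{"method": "carry_out", "body": {
  "deltas": [
    [[0,0,-0.025,0,0,0,1],[0,0,-0.055,0,0,0,1],[0,0,-0.075,0,0,0,1],[0,-0.02,-0.075,0,0,0,1],[0,-0.07,-0.075,0,0,0,1],[0,-0.12,-0.075,0,0,0,1],[0,-0.165,-0.075,0,0,0,1],[0,-0.19,-0.075,0,0,0,1],[0,-0.2,-0.075,0,0,0,1],[0,-0.2,-0.075,0,0,0,1]]
  ]
}}

```text
time_s: 11.03
position: [0.5668, 0.0211, 0.0778]
tcp_rot: [[-0.982, 0.191, -0.0], [0.191, 0.982, 0.0], [0.0, 0.0, -1.0]]
force: [-0.6, -0.5, 0.0]
opening: 0.004
grasp_force: 0.0
```

Request:
{"method": "carry_out", "body": {
  "deltas": [
    [[0,0,0.01,0,0,0,1],[0,0,0.02,0,0,0,1],[0,0,0.03,0,0,0,1],[0,0,0.04,0,0,0,1],[0,0,0.05,0,0,0,1],[0,0,0.058,0,0,0,1],[0,0,0.065,0,0,0,1],[0,0,0.07,0,0,0,1],[0,0,0.073,0,0,0,1],[0,0,0.076,0,0,0,1]]
  ]
}}

```text
time_s: 11.87
position: [0.5669, 0.022, 0.0671]
tcp_rot: [[-0.982, 0.19, 0.0], [0.19, 0.982, 0.0], [-0.0, 0.0, -1.0]]
force: [-2.3, 0.3, 8.9]
opening: 0.005
grasp_force: 4.3
```

Cap 5 is home. I'll rise straight up and check.

Request:
{"method": "carry_out", "body": {
  "deltas": [
    [[0,0,-0.03,0,0,0,1],[0,0,-0.08,0,0,0,1],[0,0,-0.15,0,0,0,1],[0,0,-0.25,0,0,0,1],[0,0,-0.37,0,0,0,1],[0,0,-0.5,0,0,0,1],[0,0,-0.62,0,0,0,1],[0,0,-0.72,0,0,0,1],[0,0,-0.78,0,0,0,1],[0,0,-0.8,0,0,0,1]]
  ]
}}

```text
time_s: 12.7
position: [0.5679, 0.0217, 0.1887]
tcp_rot: [[-0.982, 0.19, 0.004], [0.19, 0.982, -0.001], [-0.004, 0.0, -1.0]]
force: [-0.4, 0.4, 0.1]
opening: 0.005
grasp_force: 0.0
```

```bash
python3 w.py 3
```

```text
[0.5679 0.0217 0.1887] [0.5676 0.0217 0.1882] 3.5099033295841258
[264.9 238.7] [256 230  14  25 167] [0.5935 0.0054 0.069 ]
[277.4 202.2] [267 191  22  23 377] [0.5646 0.0216 0.069 ]
[313.6 202.6] [303 192  22  22 376] [0.5704 0.0502 0.069 ]
[350.  202.8] [339 192  23  22 367] [0.5761 0.0789 0.069 ]
[386.5 203. ] [376 192  22  22 361] [0.5818 0.1077 0.069 ]
[422.8 203.2] [412 193  22  22 362] [0.5875 0.1365 0.069 ]
[435.5 237.3] [417 230  51  21 523] [0.619  0.1446 0.069 ]
[443.4 170.7] [421 166  50   8 143] [0.564  0.1542 0.069 ]
[0.03315348 0.02919813 0.02930768 0.02938741 0.02927894 0.03257562
 0.05585445]
```

View pics/w3.png

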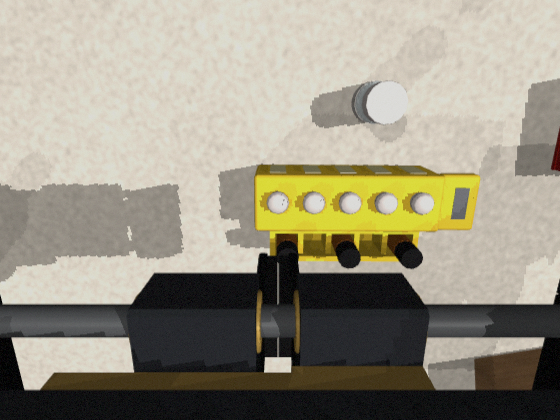

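The wrist view shows five evenly spaced caps from (423,203) to (277,202), equal in size. The rack is in the same place and the vials and jar are undisturbed.

```bash
python3 -c "
from rig import *;print(job.hand_in())"
```

```text
the job is handed in; nothing more can be done
None
```

I pressed all five caps home in order, from the tongue end to the plain end, at about 8–9 N each; the rack, vials and jar looked undisturbed afterwards, and I handed the job in after about 13 s of robot time (result not shown).

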